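# Hang the parts bin on the louvre strip and slide it home

### The job

Pick up the small grey bin that has a hooked lip at its back, lift it over the louvre strip of the standing panel and let it down gently until the lip catches; do not drop it. Enter at the open part of the strip, then slide the hanging bin along, under the keeper, until it is fully home against the end stop, and let go. Leave the panel unforced and the other things on the table where they are.

Things in the scene. Friction and masses are not known exactly. Their poses are not given: they have to be found in the camera images.
- bin: Grey plastic parts bin with steel posts fixed in it, 0.18 to 0.31 kg. Origin: centre of its underside; z up, +x its front, where the wall is lowest (34 high). Box 110 long (x -55 to 55), 60 wide, 55 high, walls 3. At the back (-x) it has a hooked lip. It starts upright on the table, in either of two places, the tray in the other.
- bin_grip (a point): Point in the middle of the bin, 34 above its underside: pinch the bin across its 60 width (y) here, by the outer side walls. Axes as the bin's.
- bin_lip (a point): Middle of the lower edge of the bin's lip, at (-64.5, 0, 40) in the bin's axes. The lip, 60 wide like the bin: a flange at the rim (bin z 52 to 55, x -66 to -55) ending in a down-turned hook 3 thick (x -66 to -63), down to z 40. The slot between hook and rear wall is 8 wide, 12 deep, open below.
- panel: Upright grey sheet-metal panel fixed to the table, 260 wide, 160 high; base and gussets behind it. Origin: at table level under the middle of its front face; +x out of the front face (the bin hangs on this side, the one away from the robot), +y along it, z up. It carries a louvre strip (see the next points). Panel and strip are light: over 25 N by the robot bends them.
- strip_open (a point): Point on the panel's front face, y -45, z 150, axes as the panel's, over the open part of the aluminium louvre strip (y -95 to 35) where a lip can enter from above. The strip is level, clamped at an unmeasured height: its tongue's top edge is 105 to 135 over the table, new each time. Tongue: 3 thick, x 7 to 10; the gap behind it (x 0 to 7) is 18 deep.
- strip_home (a point): Point on the panel's face, y 78, z 150: the bin's middle is at this y when home, its side touching the end stop (face at y 108, x 0 to 20). Over y 35 to 115 a keeper ledge (out to x 11, underside 9 above the tongue's top) bars entry from above; a lip on the tongue slides under it. The bin's rear wall leans on the strip's apron; let go, the bin sags nose down by up to 0.12 rad.
- tray: Bystander: grey plastic tray without a lip, 110 x 66 x 45 high, with pucks in it; origin at the centre of its underside.
- jar: Bystander: amber glass jar with white cap, 56 in diameter, 75 high; origin at the centre of its underside.
- post: Bystander: steel post with a black knob on a round foot, 50 in diameter, 78 high; origin at the centre of its underside.
There are look-alikes about, which are no part of the job. Leave any green or orange look-alike of the bin alone.

How it is judged:
At the end, for the whole second after the job is handed in: The bin hangs still from the strip by its lip: hook behind the tongue (its middle within 8 mm of the panel face, 85 to 130 mm above the table), within 4 mm of the end stop, square to the panel within 0.1 rad and upright within 0.2 rad, let go (x of bin_lip in the frame of panel between -0.003 and 0.008 m and y of bin_lip in the frame of panel between 0.074 and 0.082 m and z of bin_lip in the frame of panel between 0.085 and 0.13 m and angle between the y axis of bin and the y axis of panel, either way round below 0.1 rad and angle between bin's own z axis and vertical below 0.2 rad and contact force between bin and panel above 0.5 N and linear speed of bin below 0.02 m/s); the robot touches nothing.
It fails at once if the bin, in the robot's fingers, is pressed against the panel or its strip with more than 25 N (contact force between bin and panel above 25 N and contact force between the fingers and bin above 1 N).
It fails at once if the panel or its strip is pushed with more than 25 N by the robot (contact force between any of the fingers, the arm and panel above 25 N).
It fails at once if the bin is dropped (falls out of the hand faster than 0.4 m/s) (contact force between the fingers and bin below 0.3 N and linear speed of bin above 0.4 m/s).
It fails at once if the tray, jar or post is moved by more than 20 mm (distance of any of tray, jar, post from where it was at the start of the episode above 0.02 m).
It also fails if it takes over 64 s, if anything falls off the work surface, if the arm or the gripper's body presses on something with over 40 N, if the wrist force passes 120 N, or if a joint passes its speed limit or range.

### The arm

A 6-joint arm with a two-finger parallel gripper is mounted at the origin on the work surface. World frame = base frame: x ahead of the robot, y to its left, z up, the work surface at z = 0. Lengths are in m, angles in rad, forces in N, time in s.
With the tool pointing down it reaches from about 0.35 to 0.95 m from the base axis. Payload 17.4 kg.
Tool frame: the origin (TCP) lies midway between the tips of the shut fingers; the grasp point (between the pads) lies 19 mm behind it (env.hold_point_z is the distance from the TCP to the grasp point, in m); z points along the fingers, y is the line along which they close (so a half turn about z gives the same grasp; the last joint's range is limited). The gripper opens to 93 mm and grips with 3 to 60 N. Pads are 15 mm wide; open, the fingers measure 128 mm over their backs; the gripper's body (75 mm by 188 mm) begins 65 mm behind the grasp point.
Start: joints at [-1.322, 0.116, 1.442, -0, 1.584, -0.038], TCP at [0.191, -0.647, 0.219] pointing down, gripper open.
Joint ranges: [-2.83, 2.83], [-0.83, 2.19], [0.07, 2.5], [-1.14, 4.28], [0.01, 3], [-2.97, 2.97]. Speed limits (rad/s): [1.89, 1.89, 2.22, 3.14, 3.14, 3.14].

### API

Orientations are given as a unit quaternion [w, x, y, z].
In Python, from rig import state, eyes, env, nets gives the robot as it stands.
- The arm moves only by the shell command python3 -m handwheel 'ROWS' [FORCE]. ROWS is a JSON object of lists of equal length, an entry for each row: "grip": the finger opening in cm, from 0 to 9.3; "linear": the shift along the tool's x, y, z in cm, a list of three; "turn": the turn, a rotation vector about the tool's x, y, z in rad, a list of three. In form: {"grip": [grip, ...], "linear": [[dx, dy, dz], ...], "turn": [[rx, ry, rz], ...]}. A call has 1 to 20 rows; each row is the pose to reach, as a shift and turn from the pose commanded when the call began, along the tool's axes at that moment; what a row does not reach only later rows make up. A row lasts 1/12 s, in which the tool goes at most 41.7 mm and 7.16 degrees, less where a joint would pass 70% of its speed; a pose out of reach is approached as far as the arm can. A call with a gripper value outside its range is refused whole. The fingers move at their own pace and stop on an object; FORCE is the grip in N (left out, the last holds). Time passes only in rows, so rows that repeat a pose let the fingers close. It gives the time, the measured TCP pose, the force, the opening and the grip force at its end, in the units of the state.
- state(): the state, without advancing time (a new reading comes with each control period).
- eyes.read_camera(name): name is "scene" or "top" or "wrist"; returns a dict with "img" (400x640x3 uint8, blue, green, red), "intrinsics" (3x3 intrinsics, pixels), "dist_coeffs" ([k1, k2, p1, p2, k3] as OpenCV has them; the pictures are not rectified), "position" and "rotation" of the camera in the world; the wrist camera has in their place "tool_from_camera" (4x4, takes a point from camera to tool coordinates, whose origin is the TCP and whose axes are the flange's). Camera axes: x right, y down, z forward; pixel columns grow to the right and rows downward; lengths in m; the calibration is good to about 2 mm. A picture is of the moment at which its call begins: read the wrist's pose just before it. There is no depth.
- env.finish_job(): hands the job in; it is judged then, once.
Trained networks look in the newest picture that a camera, given by its name, has taken for a name from the list of things; names that differ only in an ending like _2 or _b are one class to them, and where a whole thing is asked for, a point or a joint stands for the part that bears it (a point fixed in the world has none). Each returns a list of dicts, best first, with "conf" (0 to 1); they miss things now and then, are a little off and sometimes report something else, mostly with a low value. They report only what shows in the picture. A call takes as long as a camera call. They do not tell look-alikes from the thing itself.
- nets.spot_in(camera, label): "position" ([column, row] as shares, 0 to 1, of the picture: columns of its width, rows of its height, amid what is visible of it).
The state is a dict: "time_s": time; "qpos": joint angles; "dq": joint speeds; "effort": joint torques, N m; "tool_pos": TCP position; "tcp_rot": TCP orientation; "contact_force": force on the tool from outside, world axes, zero at the start; "moment": the same for the moment, N m; "finger_gap": finger opening in m; "gripper_force": force on a finger pad.
Only numpy, scipy, OpenCV 4.12 (cv2) and the standard library are available. Lean on these libraries where they do the work, as an engineer would, in place of code of your own. Each camera call takes 0.05 s, during which the arm holds its last target. There are 200 camera calls.

## Working session

There is one attempt and no reset: what is moved stays moved. The work goes in short steps, Python scripts to look and compute and a shell command to move; the robot and the scene stay as the last step left them, time stands still between calls to the robot, and variables do not carry over. Pictures are saved under pics/ and viewed, at most 10 in all, crops included, and the job is handed in when it is done.

```bash
mkdir -p pics; ls
python3 - <<'E'
from rig import state,eyes,env,nets
import cv2,json
print(state()); print(env.hold_point_z)
for n in ("scene","top"):
    r=eyes.read_camera(n); cv2.imwrite(f"pics/{n}0.png",r["img"])
    print(n,r["intrinsics"],r["dist_coeffs"],r["position"],r["rotation"])
    for l in ("bin","bin_lip","bin_grip","panel","strip_open","strip_home","tray","jar","post"):
        print(l,[(round(d["position"][0]*640),round(d["position"][1]*400),round(d["conf"],2)) for d in nets.spot_in(n,l)])
E
```

```text
pics
{'time_s': 0.0, 'qpos': array([-1.32182508e+00,  1.16483085e-01,  1.44223665e+00, -8.21196504e-07,
        1.58397909e+00, -3.78058444e-02]), 'dq': array([ 8.39647783e-04, -7.99398326e-05, -5.58144072e-04, -2.31722595e-03,
        1.42719208e-03, -1.12307578e-03]), 'effort': array([-7.67119724e-03, -7.21289349e+01, -6.22622037e+01,  7.74303102e-02,
        2.39297625e-02, -1.34533966e-04]), 'tool_pos': array([ 0.19087307, -0.64725428,  0.2179249 ]), 'tcp_rot': array([-5.49959875e-04,  9.89737313e-01,  1.42897674e-01, -5.86958500e-05]), 'contact_force': array([-0.35382576, -0.13504722,  0.30238901]), 'moment': array([-0.0293289 ,  0.04524421,  0.01699829]), 'gripper_force': 0.0, 'finger_gap': 0.09334469994891166}
0.0188
scene [[484.06695112   0.         319.96452385]
 [  0.         484.06695112 202.00834289]
 [  0.           0.           1.        ]] [0.04623479 0.         0.         0.         0.        ] [ 1.03869324 -0.88252427  0.68417216] [-0.45548038  0.84753678  0.23545016 -0.13704837]
bin [(257, 350, 0.94), (333, 312, 0.71), (203, 238, 0.71), (429, 186, 0.69), (261, 270, 
[... 408 characters left out ...]
[  0.         386.2324855  191.03494701]
 [  0.           0.           1.        ]] [-0.07764521  0.          0.          0.          0.        ] [ 0.43714739 -0.13775704  0.94045969] [ 0.06652543 -0.702278    0.70720081 -0.04740241]
bin [(411, 136, 0.91), (415, 211, 0.85), (476, 164, 0.68), (471, 244, 0.67), (396, 283, 0.56)]
bin_lip [(412, 210, 0.91), (475, 165, 0.91), (402, 288, 0.81), (411, 139, 0.73), (471, 245, 0.7)]
bin_grip [(471, 240, 0.91), (411, 211, 0.89), (401, 287, 0.71), (414, 137, 0.63), (477, 164, 0.55), (204, 145, 0.23)]
panel [(238, 253, 0.91)]
strip_open [(240, 251, 0.75)]
strip_home [(238, 250, 0.75)]
tray [(340, 205, 0.92)]
jar [(275, 136, 0.78)]
post [(206, 145, 0.55)]
```

View pics/scene0.png

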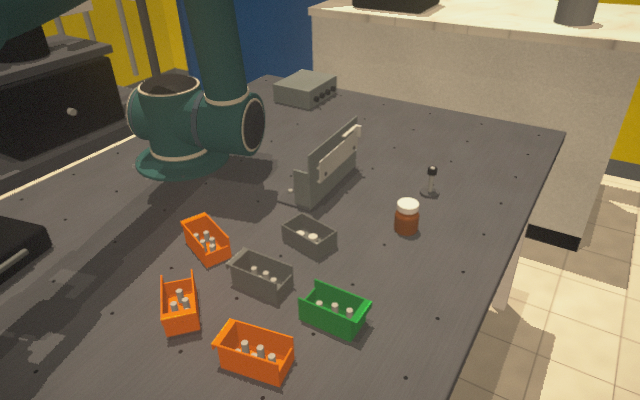

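View pics/top0.png

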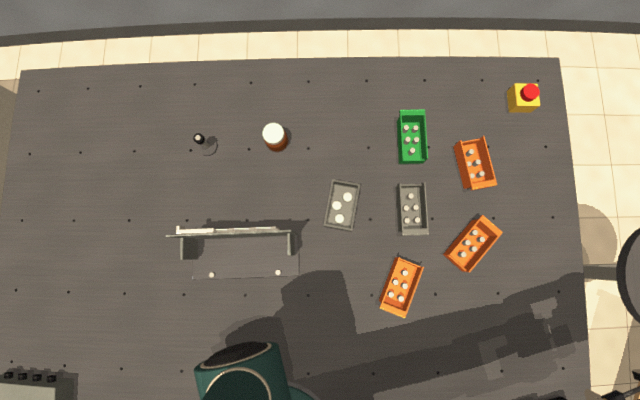

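The top view shows the panel at (238,245) with its strip on the far side, the jar at (275,136) and the post at (205,145). Candidates: grey (412,210), grey (342,205), green (412,137), and orange (475,163), (473,243), (402,286). The grey one at (412,210) fits because it holds steel posts. The other grey one holds pucks, so it is the tray. I'll confirm with an enlarged crop.

Run:
```python
import cv2,numpy as np
t=cv2.imread("pics/top0.png");s=cv2.imread("pics/scene0.png")
a=cv2.resize(t[170:250,380:445],None,fx=6,fy=6,interpolation=cv2.INTER_CUBIC)   # 390x480
b=cv2.resize(s[240:310,220:300],None,fx=5,fy=5,interpolation=cv2.INTER_CUBIC)   # 400x350
c=np.zeros((480,790,3),np.uint8);c[:,:390]=a;c[:350,390:]=b
cv2.imwrite("pics/binc.png",c)
a=cv2.resize(t[215:290,155:310],None,fx=4,fy=4,interpolation=cv2.INTER_CUBIC) #620x300
b=cv2.resize(s[115:210,275:375],None,fx=3,fy=3,interpolation=cv2.INTER_CUBIC) #300x285
c=np.zeros((590,620,3),np.uint8);c[:300]=a;c[300:585,:300]=b
cv2.imwrite("pics/panc.png",c)
```

```text
(no output)
```

View pics/binc.png

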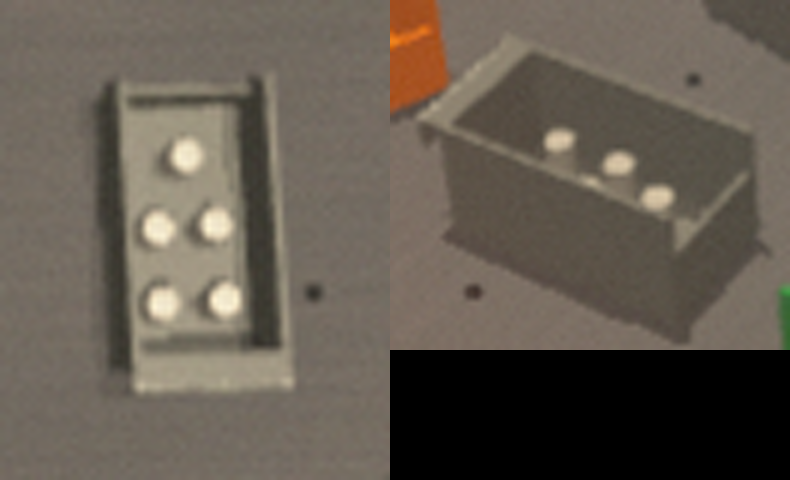

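View pics/panc.png

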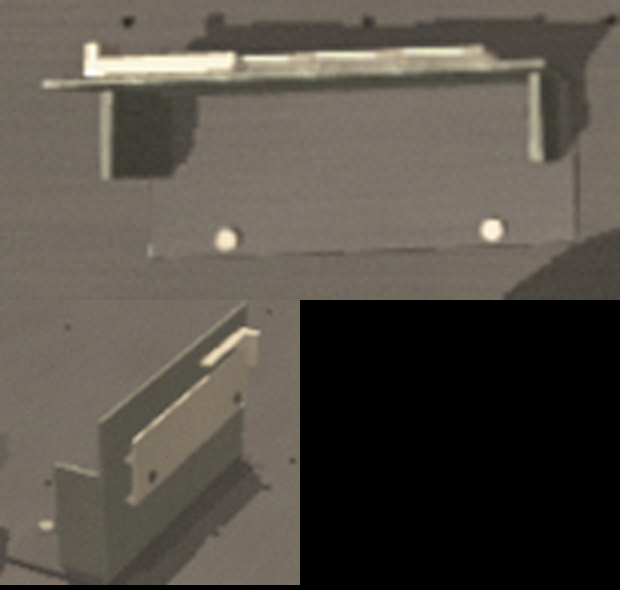

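Crop confirms it: the bin at top (412,210) has five posts, and its flange/hook faces the robot (crop row ~370). In the scene view the low front wall is at the other end. In the panel crop the keeper and stop are at the left (+y) end (85–235, 60), and the strip's open part runs right to about 485. Next I'll fit the poses from both views.

```bash
cat > h.py <<'E'
import numpy as np,cv2
from rig import state,eyes,env,nets
from scipy.spatial.transform import Rotation as R
from scipy.optimize import least_squares
def quat(q): return R.from_quat(np.roll(q,-1))
def cam(n):
    if n=="wrist":
        s=state(); r=eyes.read_camera(n); T=np.eye(4);T[:3,:3]=quat(s["tcp_rot"]).as_matrix();T[:3,3]=s["tool_pos"]
        T=T@np.array(r["tool_from_camera"])
    else:
        r=eyes.read_camera(n); q=np.array(r["rotation"]);T=np.eye(4)
        T[:3,:3]=q if q.ndim==2 else quat(q).as_matrix();T[:3,3]=r["position"]
    return r["img"],(np.array(r["intrinsics"]),np.array(r["dist_coeffs"]),T)
def proj(c,P):
    K,d,T=c; Ti=np.linalg.inv(T)
    return cv2.projectPoints(np.atleast_2d(P).astype(float),cv2.Rodrigues(Ti[:3,:3])[0],Ti[:3,3],K,d)[0][:,0]
def place(p,P):
    return R.from_euler("z",p[2]).apply(np.atleast_2d(P))+[p[0],p[1],0]
E
python3 - <<'E'
from h import *
C={n:cam(n)[1] for n in("top","scene")}
def fit(obs,p0,ph=None):
    def f(p):
        out=[]
        for c,l,u in obs:
            l=np.array([v if v is not None else p[3] for v in l],float)
            out+=list(proj(C[c],place(p,l))[0]-u)
        return out
    r=least_squares(f,p0,loss="soft_l1");print(r.x.round(4));print(np.array(f(r.x)).reshape(-1,2).round(1).tolist());return r.x
h=.055
t=lambda x,y:(380+x/6,170+y/6)
s=lambda x,y:(220+(x-390)/5,240+y/5)
fit([("top",(-.066,.03,h),t(133,385)),("top",(-.066,-.03,h),t(293,382)),("top",(.055,.03,h),t(115,80)),("top",(.055,-.03,h),t(272,74)),
("scene",(-.066,-.03,h),s(420,115)),("scene",(-.066,.03,h),s(505,37)),("scene",(.055,-.03,h),s(677,222)),("scene",(.055,.03,h),s(752,130)),
("scene",(.055,-.03,0),s(685,342)),("scene",(-.055,-.03,0),s(443,238))],[.45,-.38,0])
t=lambda x,y:(155+x/4,215+y/4)
s=lambda x,y:(275+x/3,115+(y-300)/3)
fit([("top",(0,.13,.16),t(43,84)),("top",(0,-.13,.16),t(545,62)),("top",(.01,-.095,None),t(485,46)),
("scene",(0,-.13,.16),s(100,420)),("scene",(0,.13,.16),s(247,305)),("scene",(0,-.13,0),s(106,583)),("scene",(0,.13,0),s(243,458)),
("scene",(.01,-.095,None),s(133,440))],[.4,0,0,.12])
E
```

```text
[ 0.5457 -0.3239  0.0345]
[[0.9, 0.6], [0.5, -0.1], [0.3, -0.7], [-0.3, -0.8], [-0.5, 1.2], [0.9, 0.1], [-1.4, -0.3], [0.6, -0.3], [-1.1, -3.2], [2.4, -1.1]]
[0.4795 0.0781 0.038  0.1299]
[[-0.0, -0.6], [-0.2, -0.2], [-0.4, 0.6], [-0.2, 0.7], [-0.2, -1.0], [-0.2, 3.3], [-0.3, -0.1], [0.2, 0.0]]
```

```bash
python3 -m handwheel '{"grip":[9.3,9.3,9.3,9.3,9.3,9.3,9.3,9.3,9.3,9.3,9.3,9.3,9.3,9.3,9.3,9.3,9.3,9.3],"linear":[[3.5,-1.7,0],[7,-3.4,0],[10.5,-5.1,0],[14,-6.8,0],[17.5,-8.5,0],[21,-10.2,0],[24.5,-11.9,0],[28,-13.6,0],[31.5,-15.3,0],[35,-17,0],[38.5,-18.7,0],[41,-20,0],[43.2,-21,0],[43.2,-21,0],[43.2,-21,0],[43.2,-21,0],[43.2,-21,0],[43.2,-21,0]],"turn":[[0,0,0.03],[0,0,0.06],[0,0,0.09],[0,0,0.12],[0,0,0.15],[0,0,0.18],[0,0,0.21],[0,0,0.24],[0,0,0.253],[0,0,0.253],[0,0,0.253],[0,0,0.253],[0,0,0.253],[0,0,0.253],[0,0,0.253],[0,0,0.253],[0,0,0.253],[0,0,0.253]]}' 30
python3 - <<'E'
from h import *
im,c=cam("wrist");print(state()["tool_pos"],quat(state()["tcp_rot"]).as_matrix().round(3).tolist())
p=[.5457,-.3239,.0345]
pts=[(-.066,.03,.055),(-.066,-.03,.055),(.055,.03,.055),(.055,-.03,.055)]
u=proj(c,place(p,pts));print(u.round(1).tolist())
cv2.imwrite("pics/w1raw.png",im)
for q in u: cv2.drawMarker(im,tuple(int(v) for v in q.round()),(0,0,255),cv2.MARKER_CROSS,8,1)
cv2.imwrite("pics/w1.png",im);np.savez("w1.npz",K=c[0],d=c[1],T=c[2])
E
```

```text
time_s: 2.6
tool_pos: [0.5453, -0.3246, 0.2188]
tcp_rot: [0.0, 1.0, 0.016, 0.0]
contact_force: [0.0, -0.4, -0.3]
finger_gap: 0.0933
gripper_force: 0.0
[ 0.54528178 -0.32454102  0.21877144] [[0.999, 0.033, 0.0], [0.033, -0.999, -0.0], [0.0, 0.0, -1.0]]
[[290.3, 243.6], [344.6, 243.5], [287.0, 132.0], [347.2, 131.8]]
```

View pics/w1.png

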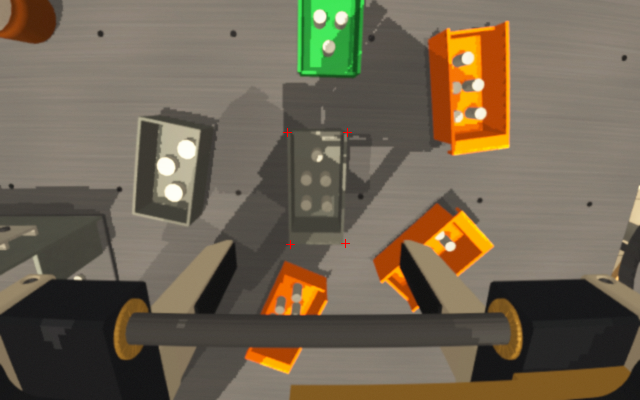

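The wrist picture shows the projected corners (290,243), (345,243), (287,132), (347,132) lying on the grey bin, so the fit holds. The finger paths are clear of the neighbours, so I'll descend and grip.

```bash
python3 -m handwheel '{"grip":[9.3,9.3,9.3,9.3,9.3,9.3,9.3,9.3,9.3,9.3,9.3],"linear":[[0,0,3],[0,0,6],[0,0,9],[0,0,12],[0,0,15],[0,0,17],[0,0,18.5],[0,0,19.5],[0,0,20.2],[0,0,20.2],[0,0,20.2]],"turn":[[0,0,0],[0,0,0],[0,0,0],[0,0,0],[0,0,0],[0,0,0],[0,0,0],[0,0,0],[0,0,0],[0,0,0],[0,0,0]]}'
python3 -m handwheel '{"grip":[7.5,6,5,5,5,5,5,5],"linear":[[0,0,0],[0,0,0],[0,0,0],[0,0,0],[0,0,0],[0,0,0],[0,0,0],[0,0,0]],"turn":[[0,0,0],[0,0,0],[0,0,0],[0,0,0],[0,0,0],[0,0,0],[0,0,0],[0,0,0]]}' 35
```

```text
time_s: 3.57
tool_pos: [0.5462, -0.3241, 0.0175]
tcp_rot: [0.0, 1.0, 0.017, 0.0]
contact_force: [-1.1, 0.0, 0.3]
finger_gap: 0.0931
gripper_force: 0.0
time_s: 4.23
tool_pos: [0.546, -0.3238, 0.0168]
tcp_rot: [-0.0, 1.0, 0.017, 0.0]
contact_force: [-0.1, 0.8, 3.1]
finger_gap: 0.0595
gripper_force: 34.9
```

```bash
python3 -m handwheel '{"grip":[5,5,5,5,5,5,5,5,5,5,5,5,5],"linear":[[0,0,-0.5],[0,0,-1.5],[0,0,-3],[0,0,-5],[0,0,-7],[0,0,-9],[0,0,-11.5],[0,0,-14],[0,0,-16.5],[0,0,-19],[0,0,-20.5],[0,0,-21.5],[0,0,-21.5]],"turn":[[0,0,0],[0,0,0],[0,0,0],[0,0,0],[0,0,0],[0,0,0],[0,0,0],[0,0,0],[0,0,0],[0,0,0],[0,0,0],[0,0,0],[0,0,0]]}'
python3 -m handwheel '{"grip":[5,5,5,5,5,5,5,5,5,5,5,5,5,5,5,5,5,5,5],"linear":[[0.1,-0.6,0],[0.3,-1.8,0],[0.5,-3.8,0],[0.8,-6.2,0],[1.1,-8.8,0],[1.4,-11.5,0],[1.8,-14.2,0],[2.1,-17,0],[2.5,-19.8,0],[2.9,-22.6,0],[3.2,-25.4,0],[3.6,-28.2,0],[4,-31,0],[4.3,-33.4,0],[4.5,-35.2,0],[4.6,-36.4,0],[4.7,-36.9,0],[4.7,-36.9,0],[4.7,-36.9,0]],"turn":[[0,0,0],[0,0,0],[0,0,0],[0,0,0],[0,0,0],[0,0,0],[0,0,0],[0,0,0],[0,0,0],[0,0,0],[0,0,0],[0,0,0],[0,0,0],[0,0,0],[0,0,-0.004],[0,0,-0.004],[0,0,-0.004],[0,0,-0.004],[0,0,-0.004]]}'
python3 - <<'E'
from h import *
s=state();print(s["tool_pos"],quat(s["tcp_rot"]).as_matrix().round(4).tolist(),s["contact_force"])
a,c=cam("scene");t,ct=cam("top")
A=cv2.resize(a[60:260,240:440],None,fx=2.9,fy=2.9,interpolation=cv2.INTER_CUBIC)
cv2.imwrite("pics/s2.png",A)
B=cv2.resize(t[175:285,155:315],None,fx=4.5,fy=4.5,interpolation=cv2.INTER_CUBIC);cv2.imwrite("pics/t2.png",B)
E
```

```text
time_s: 5.32
tool_pos: [0.5463, -0.3241, 0.2342]
tcp_rot: [0.001, 1.0, 0.017, 0.001]
contact_force: [0.3, 0.1, -1.9]
finger_gap: 0.0597
gripper_force: 34.9
time_s: 6.9
tool_pos: [0.5802, 0.0463, 0.2312]
tcp_rot: [0.0, 1.0, 0.019, -0.0]
contact_force: [-0.8, -0.5, -2.0]
finger_gap: 0.0598
gripper_force: 34.9
[0.58020763 0.0462715  0.2312103 ] [[0.9993, 0.0378, -0.0006], [0.0378, -0.9993, -0.0003], [-0.0006, 0.0002, -1.0]] [-0.75365625 -0.45566182 -1.95931698]
```

View pics/s2.png

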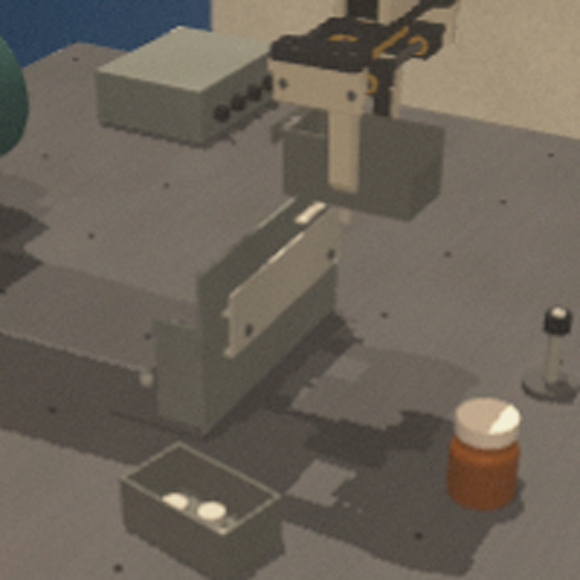

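The scene crop shows the bin level in the fingers (360,165), its lip over the panel's front side. The tray (200,515), jar (485,450) and post are undisturbed. Next I'll lower it in front of the strip and feel for the panel face.

```bash
python3 -m handwheel '{"grip":[5,5,5,5,5,5,5,5,5,5,5,5,5,5,5],"linear":[[0,0,1],[0,0,3],[0,0,5],[0,0,7],[0,0,9],[0,0,10.2],[0,0,10.8],[0,0,11],[-0.3,0,11],[-1,0,11],[-1.8,0,11],[-2.3,0,11],[-2.6,0,11],[-2.6,0,11],[-2.6,0,11]],"turn":[[0,0,0],[0,0,0],[0,0,0],[0,0,0],[0,0,0],[0,0,0],[0,0,0],[0,0,0],[0,0,0],[0,0,0],[0,0,0],[0,0,0],[0,0,0],[0,0,0],[0,0,0]]}'
python3 -m handwheel '{"grip":[5,5,5,5],"linear":[[-0.15,0,0],[-0.3,0,0],[-0.3,0,0],[-0.3,0,0]],"turn":[[0,0,0],[0,0,0],[0,0,0],[0,0,0]]}'
```

```text
time_s: 8.25
tool_pos: [0.5544, 0.0456, 0.1221]
tcp_rot: [-0.0, 1.0, 0.019, 0.0]
contact_force: [0.2, -0.1, -2.5]
finger_gap: 0.0598
gripper_force: 34.9
time_s: 8.58
tool_pos: [0.5514, 0.0455, 0.1216]
tcp_rot: [-0.0, 1.0, 0.019, -0.0]
contact_force: [0.1, -0.0, -2.4]
finger_gap: 0.0599
gripper_force: 34.9
```

```bash
python3 -m handwheel '{"grip":[5,5,5],"linear":[[-0.1,0,0],[-0.2,0,0],[-0.2,0,0]],"turn":[[0,0,0],[0,0,0],[0,0,0]]}'
python3 -m handwheel '{"grip":[5,5,5],"linear":[[-0.1,0,0],[-0.1,0,0],[-0.1,0,0]],"turn":[[0,0,0],[0,0,0],[0,0,0]]}'
```

```text
time_s: 8.83
tool_pos: [0.5501, 0.0455, 0.1218]
tcp_rot: [-0.0, 1.0, 0.019, 0.001]
contact_force: [7.2, 1.9, -4.5]
finger_gap: 0.06
gripper_force: 34.9
time_s: 9.08
tool_pos: [0.5501, 0.0455, 0.1221]
tcp_rot: [-0.0, 1.0, 0.019, 0.002]
contact_force: [15.9, 1.6, -8.0]
finger_gap: 0.0596
gripper_force: 34.9
```

```bash
python3 -m handwheel '{"grip":[5,5,5,5],"linear":[[0.2,0,0],[0.38,0,0],[0.38,0,0],[0.38,0,0]],"turn":[[0,0,0],[0,0,0],[0,0,0],[0,0,0]]}'
python3 -m handwheel '{"grip":[5,5,5,5,5,5],"linear":[[0,0,0.3],[0,0,0.6],[0,0,0.9],[0,0,1.0],[0,0,1.0],[0,0,1.0]],"turn":[[0,0,0],[0,0,0],[0,0,0],[0,0,0],[0,0,0],[0,0,0]]}'
python3 -m handwheel '{"grip":[5,5,5,5,5],"linear":[[0,0,0.1],[0,0,0.2],[0,0,0.3],[0,0,0.3],[0,0,0.3]],"turn":[[0,0,0],[0,0,0],[0,0,0],[0,0,0],[0,0,0]]}'
```

```text
time_s: 9.42
tool_pos: [0.5521, 0.0455, 0.1216]
tcp_rot: [-0.0, 1.0, 0.019, -0.0]
contact_force: [0.5, -0.2, -2.7]
finger_gap: 0.06
gripper_force: 34.9
time_s: 9.92
tool_pos: [0.5522, 0.0455, 0.1116]
tcp_rot: [0.0, 1.0, 0.019, -0.0]
contact_force: [0.5, 0.2, -2.9]
finger_gap: 0.0596
gripper_force: 34.9
time_s: 10.33
tool_pos: [0.5522, 0.0455, 0.1086]
tcp_rot: [-0.0, 1.0, 0.019, -0.0]
contact_force: [-0.3, -0.4, -3.1]
finger_gap: 0.0598
gripper_force: 34.9
```

```bash
python3 -m handwheel '{"grip":[5,5,5,5,5],"linear":[[0,0,0.1],[0,0,0.2],[0,0,0.3],[0,0,0.3],[0,0,0.3]],"turn":[[0,0,0],[0,0,0],[0,0,0],[0,0,0],[0,0,0]]}'
python3 -m handwheel '{"grip":[5,5,5,5],"linear":[[0,0,0.1],[0,0,0.2],[0,0,0.2],[0,0,0.2]],"turn":[[0,0,0],[0,0,0],[0,0,0],[0,0,0]]}'
```

```text
time_s: 10.75
tool_pos: [0.5522, 0.0455, 0.1056]
tcp_rot: [-0.0, 1.0, 0.019, -0.0]
contact_force: [-0.6, -0.8, -2.4]
finger_gap: 0.0598
gripper_force: 34.9
time_s: 11.08
tool_pos: [0.5522, 0.0455, 0.1036]
tcp_rot: [0.0, 1.0, 0.019, -0.0]
contact_force: [0.6, 0.3, -2.0]
finger_gap: 0.06
gripper_force: 34.9
```

```bash
python3 -m handwheel '{"grip":[5,5,5,5],"linear":[[0,0,0.1],[0,0,0.2],[0,0,0.2],[0,0,0.2]],"turn":[[0,0,0],[0,0,0],[0,0,0],[0,0,0]]}'
python3 -m handwheel '{"grip":[5,5,5,5],"linear":[[0,0,0.1],[0,0,0.2],[0,0,0.2],[0,0,0.2]],"turn":[[0,0,0],[0,0,0],[0,0,0],[0,0,0]]}'
python3 - <<'E'
from h import *
a,c=cam("scene")
A=cv2.resize(a[90:210,270:400],None,fx=4.6,fy=4.6,interpolation=cv2.INTER_CUBIC)
cv2.imwrite("pics/s3.png",A)
E
```

```text
time_s: 11.42
tool_pos: [0.5522, 0.0455, 0.1016]
tcp_rot: [-0.0, 1.0, 0.019, -0.0]
contact_force: [-0.1, 0.2, -3.4]
finger_gap: 0.0597
gripper_force: 34.9
time_s: 11.75
tool_pos: [0.5522, 0.0455, 0.0996]
tcp_rot: [-0.0, 1.0, 0.019, -0.0]
contact_force: [0.5, -0.4, -1.7]
finger_gap: 0.0596
gripper_force: 34.9
```

View pics/s3.png

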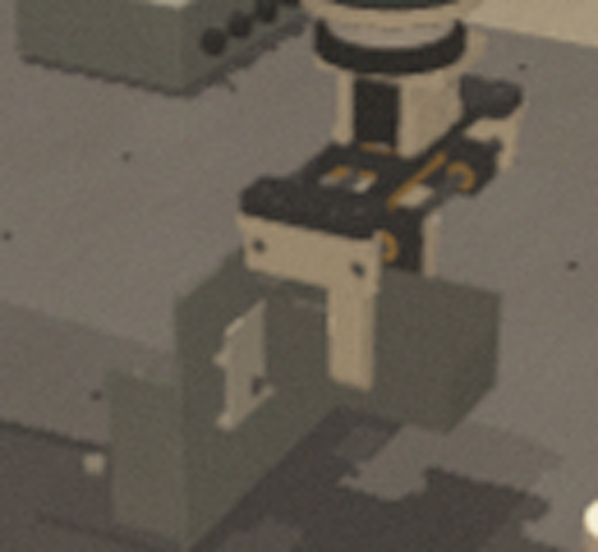

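The crop shows the bin's lip at (300,300) just over the tongue, whose near end shows at (245,330). I'll keep lowering in small steps.

```bash
python3 -m handwheel '{"grip":[5,5,5,5],"linear":[[0,0,0.1],[0,0,0.2],[0,0,0.2],[0,0,0.2]],"turn":[[0,0,0],[0,0,0],[0,0,0],[0,0,0]]}'
python3 -m handwheel '{"grip":[5,5,5,5],"linear":[[0,0,0.1],[0,0,0.2],[0,0,0.2],[0,0,0.2]],"turn":[[0,0,0],[0,0,0],[0,0,0],[0,0,0]]}'
```

```text
time_s: 12.13
tool_pos: [0.5522, 0.0455, 0.0975]
tcp_rot: [-0.0, 1.0, 0.019, -0.0]
contact_force: [0.5, 0.6, -1.8]
finger_gap: 0.0601
gripper_force: 34.9
time_s: 12.47
tool_pos: [0.5522, 0.0455, 0.0956]
tcp_rot: [-0.0, 1.0, 0.019, -0.0]
contact_force: [-0.2, 0.1, -3.0]
finger_gap: 0.06
gripper_force: 34.9
```

```bash
python3 -m handwheel '{"grip":[5,5,5,5],"linear":[[0,0,0.1],[0,0,0.2],[0,0,0.2],[0,0,0.2]],"turn":[[0,0,0],[0,0,0],[0,0,0],[0,0,0]]}'
```

```text
time_s: 12.8
tool_pos: [0.5523, 0.0456, 0.094]
tcp_rot: [-0.0, 1.0, 0.019, 0.0]
contact_force: [-1.0, 1.7, 3.3]
finger_gap: 0.0601
gripper_force: 35.0
```

```bash
python3 -m handwheel '{"grip":[5,5,5,5,5,5,5,5,5,5,5,5,5],"linear":[[0,0,-0.12],[0,0,-0.12],[0,-0.2,-0.12],[0,-0.6,-0.12],[0,-1,-0.12],[0,-1.5,-0.12],[0,-2,-0.12],[0,-2.5,-0.12],[0,-3,-0.12],[0,-3.5,-0.12],[0,-3.9,-0.12],[0,-4,-0.12],[0,-4,-0.12]],"turn":[[0,0,0],[0,0,0],[0,0,0],[0,0,0],[0,0,0],[0,0,0],[0,0,0],[0,0,0],[0,0,0],[0,0,0],[0,0,0],[0,0,0],[0,0,0]]}'
```

```text
time_s: 13.88
tool_pos: [0.5507, 0.0858, 0.0948]
tcp_rot: [-0.0, 1.0, 0.019, -0.0]
contact_force: [-0.5, -0.3, -2.9]
finger_gap: 0.0602
gripper_force: 35.0
```

```bash
python3 -m handwheel '{"grip":[5,5,5,5,5,5,5,5],"linear":[[0,-0.2,0],[0,-0.6,0],[0,-1,0],[0,-1.4,0],[0,-1.8,0],[0,-2,0],[0,-2,0],[0,-2,0]],"turn":[[0,0,0],[0,0,0],[0,0,0],[0,0,0],[0,0,0],[0,0,0],[0,0,0],[0,0,0]]}'
python3 -m handwheel '{"grip":[5,5,5,5,5,5,5,5,5],"linear":[[0,-0.2,0],[0,-0.6,0],[0,-1,0],[0,-1.4,0],[0,-1.8,0],[0,-2.2,0],[0,-2.5,0],[0,-2.5,0],[0,-2.5,0]],"turn":[[0,0,0],[0,0,0],[0,0,0],[0,0,0],[0,0,0],[0,0,0],[0,0,0],[0,0,0],[0,0,0]]}'
```

```text
time_s: 14.55
tool_pos: [0.5499, 0.1056, 0.0948]
tcp_rot: [0.0, 1.0, 0.019, -0.0]
contact_force: [0.0, -0.4, -3.8]
finger_gap: 0.0597
gripper_force: 35.0
time_s: 15.3
tool_pos: [0.549, 0.1306, 0.0948]
tcp_rot: [0.0, 1.0, 0.019, -0.0]
contact_force: [-0.1, 0.3, -2.3]
finger_gap: 0.0599
gripper_force: 35.0
```

```bash
python3 -m handwheel '{"grip":[5,5,5,5,5,5,5,5],"linear":[[0,-0.2,0],[0,-0.6,0],[0,-1,0],[0,-1.4,0],[0,-1.8,0],[0,-2.1,0],[0,-2.2,0],[0,-2.2,0]],"turn":[[0,0,0],[0,0,0],[0,0,0],[0,0,0],[0,0,0],[0,0,0],[0,0,0],[0,0,0]]}'
python3 -m handwheel '{"grip":[5,5,5,5,5,5],"linear":[[0,-0.08,0],[0,-0.16,0],[0,-0.24,0],[0,-0.3,0],[0,-0.3,0],[0,-0.3,0]],"turn":[[0,0,0],[0,0,0],[0,0,0],[0,0,0],[0,0,0],[0,0,0]]}'
```

```text
time_s: 15.97
tool_pos: [0.5481, 0.1527, 0.0948]
tcp_rot: [0.0, 1.0, 0.019, -0.0]
contact_force: [0.7, -0.1, -2.8]
finger_gap: 0.0595
gripper_force: 35.0
time_s: 16.47
tool_pos: [0.548, 0.1554, 0.0948]
tcp_rot: [0.0, 1.0, 0.019, -0.0]
contact_force: [-0.2, 0.4, -3.5]
finger_gap: 0.0598
gripper_force: 35.0
```

```bash
python3 -m handwheel '{"grip":[5,5,5,5],"linear":[[0,-0.08,0],[0,-0.15,0],[0,-0.15,0],[0,-0.15,0]],"turn":[[0,0,0],[0,0,0],[0,0,0],[0,0,0]]}'
python3 -m handwheel '{"grip":[5,5,5,5],"linear":[[0,-0.08,0],[0,-0.15,0],[0,-0.15,0],[0,-0.15,0]],"turn":[[0,0,0],[0,0,0],[0,0,0],[0,0,0]]}'
```

```text
time_s: 16.8
tool_pos: [0.548, 0.157, 0.0949]
tcp_rot: [0.0, 1.0, 0.019, 0.0]
contact_force: [-0.0, 0.4, -2.1]
finger_gap: 0.0599
gripper_force: 35.0
time_s: 17.13
tool_pos: [0.548, 0.1582, 0.0949]
tcp_rot: [0.0, 1.0, 0.019, 0.0]
contact_force: [0.7, -4.7, -1.9]
finger_gap: 0.0599
gripper_force: 34.9
```

```bash
python3 -m handwheel '{"grip":[5,5,5,5],"linear":[[0,0.03,0.06],[0,0.03,0.1],[0,0.03,0.12],[0,0.03,0.12]],"turn":[[0,0,0],[0,0,0],[0,0,0],[0,0,0]]}'
python3 -m handwheel '{"grip":[5,5,5,5,5],"linear":[[0,0,0],[0,0,0],[0,0,0],[0,0,0],[0,0,0]],"turn":[[0,0,0],[0,0,0],[0,0,0],[0,0,0],[0,0,0]]}' 4
```

```text
time_s: 17.47
tool_pos: [0.548, 0.1581, 0.094]
tcp_rot: [-0.0, 1.0, 0.019, 0.0]
contact_force: [-1.3, -4.0, 3.1]
finger_gap: 0.0598
gripper_force: 34.9
time_s: 17.88
tool_pos: [0.5479, 0.1582, 0.0935]
tcp_rot: [-0.0, 1.0, 0.019, -0.0]
contact_force: [0.2, -0.5, -2.1]
finger_gap: 0.0602
gripper_force: 4.0
```

Seated on the tongue and against the stop. Opening slowly.

```bash
python3 -m handwheel '{"grip":[6,6.1,6.2,6.3,6.4,6.5,6.7,7,7.5,8,8.5,9,9.3,9.3],"linear":[[0,0,0],[0,0,0],[0,0,0],[0,0,0],[0,0,0],[0,0,0],[0,0,0],[0,0,0],[0,0,0],[0,0,0],[0,0,0],[0,0,0],[0,0,0],[0,0,0]],"turn":[[0,0,0],[0,0,0],[0,0,0],[0,0,0],[0,0,0],[0,0,0],[0,0,0],[0,0,0],[0,0,0],[0,0,0],[0,0,0],[0,0,0],[0,0,0],[0,0,0]]}'
python3 - <<'E'
from h import *
a,c=cam("scene");t,ct=cam("top")
A=cv2.resize(a[80:210,270:400],None,fx=3,fy=3,interpolation=cv2.INTER_CUBIC)
B=cv2.resize(t[160:290,150:280],None,fx=3,fy=3,interpolation=cv2.INTER_CUBIC)
cv2.imwrite("pics/s4.png",np.hstack([A,B]))
E
```

```text
time_s: 19.05
tool_pos: [0.548, 0.1581, 0.0937]
tcp_rot: [-0.0, 1.0, 0.019, 0.0]
contact_force: [0.6, 0.0, 0.7]
finger_gap: 0.0924
gripper_force: 0.0
```

View pics/s4.png

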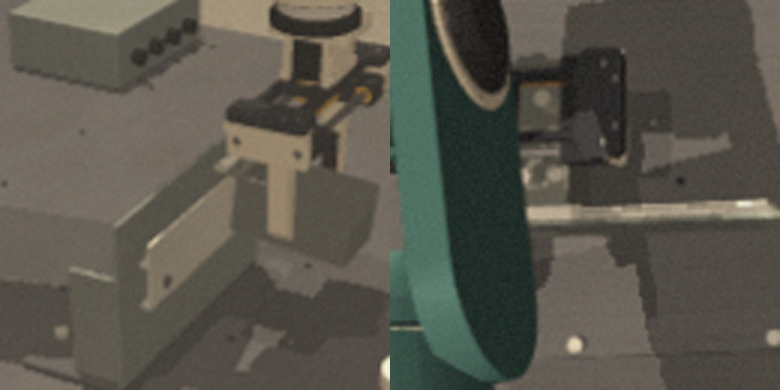

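The crop shows the bin hanging on the strip between the open fingers (330,220), slightly nose down. Now I'll withdraw straight up.

```bash
python3 -m handwheel '{"grip":[9.3,9.3,9.3,9.3,9.3,9.3,9.3,9.3,9.3,9.3,9.3],"linear":[[0,0,-0.5],[0,0,-1.5],[0,0,-3],[0,0,-5],[0,0,-7],[0,0,-9.5],[0,0,-12],[0,0,-14],[0,0,-15],[0,0,-15],[0,0,-15]],"turn":[[0,0,0],[0,0,0],[0,0,0],[0,0,0],[0,0,0],[0,0,0],[0,0,0],[0,0,0],[0,0,0],[0,0,0],[0,0,0]]}'
python3 - <<'E'
from h import *
a,c=cam("scene");w,cw=cam("wrist")
# predicted home pose outline (panel x corrected by touch: bin at TCP x .548,y .1582, yaw .038, z .0772)
for im,cc in((a,c),(w,cw)):
    for q in proj(cc,place([.548,.1582,.038],[(-.066,.03,.132),(-.066,-.03,.132),(.055,.03,.128),(.055,-.03,.128)])):
        cv2.drawMarker(im,tuple(int(v) for v in q.round()),(0,0,255),cv2.MARKER_CROSS,6,1)
A=cv2.resize(a[80:210,310:410],None,fx=3,fy=3,interpolation=cv2.INTER_CUBIC)
B=cv2.resize(w[:,70:570],(488,390))
cv2.imwrite("pics/s5.png",np.hstack([A,B]))
E
```

```text
time_s: 20.07
tool_pos: [0.5479, 0.1581, 0.2435]
tcp_rot: [-0.0, 1.0, 0.019, 0.0]
contact_force: [0.3, -0.1, -0.1]
finger_gap: 0.0927
gripper_force: 0.0
```

View pics/s5.png

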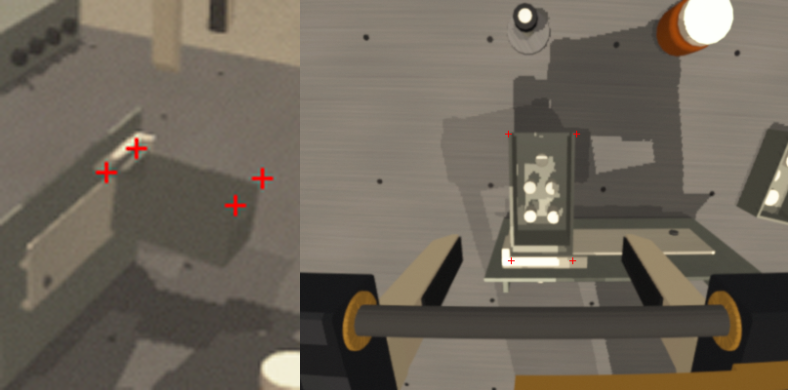

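The wrist crop shows the bin at its predicted place (markers (508,133)–(577,133) and (511,261)–(572,261)). It is under the keeper and its left side is at the stop (507,258). It is square to the panel, the hand is clear, and the tray, jar and post look untouched. Handing in.

```bash
python3 -c "
from rig import env
print(env.finish_job())"
```

```text
the job is handed in; nothing more can be done
None
```

The grey bin hangs by its lip on the strip, under the keeper and against the end stop. It is released, the other things look unmoved, and the job was handed in at about 20 s of the 64 s allowed; no verdict came back.

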